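# Put the row of vessels away in reverse order

## Task

Move the three vessels from the wooden drip stand into the empty plywood storage caddy, one to each compartment and in reverse order: the leftmost vessel, beside the round heating mantle, goes into the rightmost compartment, farthest from the mantle; the middle one into the middle; the rightmost one into the leftmost. Keep every vessel upright all the way, and leave each one standing on the floor of its compartment.

Things in the scene. Friction and masses are not known exactly. Their poses are not given: they have to be found in the camera images.
- amber_vial_bottle_center (a point): centre, half-way up, of a small dark amber bottle with a narrow black cap, body 36 mm in diameter up to about 50 mm, 77 mm tall in all, about 50 g. Its z axis points up along the vessel; yaw is of no account. It starts upright, foot 12 mm above the desk; grip its 36 mm body about half-way up
- lidded_jar_center (a point): centre, half-way up, of the tallest vessel, a jar with a dark lid as wide as itself and a green label, 44 mm in diameter, 105 mm tall, about 110 g. Its z axis points up along the vessel; yaw is of no account. It starts upright, foot 12 mm above the desk; grip its 44 mm sides about 30 mm below the top
- porcelain_beaker_center (a point): centre, half-way up, of a plain white porcelain beaker, open at the top, straight-sided, 39 mm outside diameter, 3.5 mm wall, 60 mm tall, about 80 g. Its z axis points up along the vessel; yaw is of no account. It starts upright, foot 12 mm above the desk; grip it across the outside about half-way up
- drip_strip: drip stand: flat pale wooden strip 226 x 74 x 8 mm with three grey foot holders in a row, fixed, right of the round mantle (280 mm wide, 135 mm high, tall glassware behind it), in front of or behind the other rack. Origin: centre of its underside, on the desk; x along the row, level, towards the robot's left; z up. The holders stand at x = -70, 0, 70 mm, y = 0; which vessel (with its holder) stands at which changes from run to run
- caddy: storage caddy: low plywood tray 214 x 74 mm, empty at the start, fixed, right of the round mantle (280 mm wide, 135 mm high, tall glassware behind it), in front of or behind the other rack. Origin: centre of its underside, on the desk; x along the row, level, towards the robot's left; z up. Compartment centres at x = -70, 0, 70 mm, y = 0, each 66 x 66 mm inside; floor 8 mm, walls 22 mm, dividers 19 mm above the desk
- holder_bottle: round grey plastic foot holder, 62 mm across and 14 mm high, with a round recess 42 mm wide and 10 mm deep in which the amber bottle stands at the start; origin at the centre of its underside, 8 mm above the desk. Fixed on the strip, it stays and marks the place from which that vessel came
- holder_jar: round grey plastic foot holder, 62 mm across and 14 mm high, with a round recess 50 mm wide and 10 mm deep in which the tall jar stands at the start; origin at the centre of its underside, 8 mm above the desk. Fixed on the strip, it stays and marks the place from which that vessel came
- holder_beaker: round grey plastic foot holder, 62 mm across and 14 mm high, with a round recess 45 mm wide and 10 mm deep in which the white beaker stands at the start; origin at the centre of its underside, 8 mm above the desk. Fixed on the strip, it stays and marks the place from which that vessel came
Not all that is in view belongs to the job. What is shaped like the part that bears amber_vial_bottle_center but turquoise is not meant.

How it is judged:
At the end, for the whole second after the job is handed in: Each vessel stands in the caddy compartment that mirrors its starting place (left to right, middle to middle, right to left): centre within 25 mm of the compartment's centre each way, foot on its floor within 5 mm, upright within 0.12 rad, released and at rest (((x of holder_bottle in the frame of drip_strip between -0.08 and -0.06 m and x of amber_vial_bottle_center in the frame of caddy between 0.045 and 0.095 m) or (x of holder_bottle in the frame of drip_strip between -0.01 and 0.01 m and x of amber_vial_bottle_center in the frame of caddy between -0.025 and 0.025 m) or (x of holder_bottle in the frame of drip_strip between 0.06 and 0.08 m and x of amber_vial_bottle_center in the frame of caddy between -0.095 and -0.045 m)) and y of amber_vial_bottle_center in the frame of caddy between -0.025 and 0.025 m and z of amber_vial_bottle_center in the frame of caddy between 0.0415 and 0.0515 m and angle between each of amber_vial_bottle_center, lidded_jar_center, porcelain_beaker_center's own z axis and vertical below 0.12 rad and linear speed of each of amber_vial_bottle, lidded_jar, porcelain_beaker below 0.02 m/s and ((x of holder_jar in the frame of drip_strip between -0.08 and -0.06 m and x of lidded_jar_center in the frame of caddy between 0.045 and 0.095 m) or (x of holder_jar in the frame of drip_strip between -0.01 and 0.01 m and x of lidded_jar_center in the frame of caddy between -0.025 and 0.025 m) or (x of holder_jar in the frame of drip_strip between 0.06 and 0.08 m and x of lidded_jar_center in the frame of caddy between -0.095 and -0.045 m)) and y of lidded_jar_center in the frame of caddy between -0.025 and 0.025 m and z of lidded_jar_center in the frame of caddy between 0.0555 and 0.0655 m and ((x of holder_beaker in the frame of drip_strip between -0.08 and -0.06 m and x of porcelain_beaker_center in the frame of caddy between 0.045 and 0.095 m) or (x of holder_beaker in the frame of drip_strip between -0.01 and 0.01 m and x of porcelain_beaker_center in the frame of caddy between -0.025 and 0.025 m) or (x of holder_beaker in the frame of drip_strip between 0.06 and 0.08 m and x of porcelain_beaker_center in the frame of caddy between -0.095 and -0.045 m)) and y of porcelain_beaker_center in the frame of caddy between -0.025 and 0.025 m and z of porcelain_beaker_center in the frame of caddy between 0.033 and 0.043 m); the robot touches nothing.
It fails at once if the amber bottle is tipped more than 0.7 rad from upright (angle between amber_vial_bottle_center's own z axis and vertical above 0.7 rad).
It fails at once if the tall jar is tipped more than 0.7 rad from upright (angle between lidded_jar_center's own z axis and vertical above 0.7 rad).
It fails at once if the white beaker is tipped more than 0.7 rad from upright (angle between porcelain_beaker_center's own z axis and vertical above 0.7 rad).
It also fails if it takes over 80 s, if anything falls off the work surface, if the arm or the gripper's body presses on something with over 40 N, if the wrist force passes 120 N, or if a joint passes its speed limit or range.

## Robot

A 6-joint arm with a two-finger parallel gripper is mounted at the origin on a cart in front of the work surface, level with it; the furniture and walls round the work are solid. World frame = base frame: x ahead of the robot, y to its left, z up, the work surface at z = 0. Lengths are in m, angles in rad, forces in N, time in s.
With the tool pointing down it reaches from about 0.15 to 0.775 m from the base axis. Payload 6.1 kg.
Tool frame: the origin (TCP) lies midway between the tips of the shut fingers; the grasp point (between the pads) lies env.grip_point_offset behind it (env.grip_point_offset is the distance from the TCP to the grasp point, in m); z points along the fingers, y is the line along which they close (so a half turn about z gives the same grasp; the last joint's range is limited). The gripper opens to 85 mm and grips with 20 to 120 N. Pads are 22 mm wide; open, the fingers measure 114 mm over their backs; the gripper's body (76 mm by 85 mm) begins 54 mm behind the grasp point. The pads swing forward as they close: fully open they stand 13 mm farther back than shut.
Start: joints at [1.189, 0.126, -0.04, 1.405, 0, 1.571], TCP at [0.196, 0.487, 0.231] pointing down, gripper open.
Joint ranges: [-2.72, 2.72], [-0.95, 1.95], [-1.27, 1.35], [-1.78, 2.02], [-1.46, 1.47], [-3.14, 3.14]. Speed limits (rad/s): [2.39, 2.39, 3.01, 3.14, 3.14, 3.14].

## Interface

Orientations are given as a unit quaternion [x, y, z, w].
In Python, from station import env gives the robot as it stands.
- The arm moves only by the tool servo_tool, never from a script. Its argument "series" is a list of rows, each an object of numbers: "x", "y", "z": the shift along the world's x, y, z as a fraction of full scale; "rx", "ry", "rz": the turn, a rotation vector about the world's x, y, z as a fraction of full scale. In form: [{"x": .., "y": .., "z": .., "rx": .., "ry": .., "rz": ..}, ...]. A call has 1 to 12 rows; each row is the pose to reach, as a shift and turn from the pose commanded when the call began, turning the shorter way round; what a row does not reach only later rows make up. Full scale, the value 1, is 200 mm for a shift and 180 degrees for a turn. A row lasts 1/10 s, in which the tool goes at most 50 mm and 8.59 degrees, less where a joint would pass 70% of its speed; a pose out of reach is approached as far as the arm can. A call with a number of a shift or a turn outside -1 to 1 is refused whole. A call with a gripper value outside its range is refused whole. "fingers" is the closure, from -1 (fully open) to 1 (shut), so that 0 is half open, set as the call begins (left out, the last holds). The fingers move at their own pace and stop on an object; "newtons" is the grip in N (left out, the last holds). Time passes only in rows, so rows that repeat a pose let the fingers close. It gives the time, the measured TCP pose, the force, the opening and the grip force at its end, in the units of the state.
- env.get_obs(): the state, without advancing time (a new reading comes with each control period).
- env.read_camera(name): name is "scene" or "top" or "wrist"; returns a dict with "image" (400x640x3 uint8, blue, green, red), "z_map" (400x640 float32, m along the optical axis (not along the pixel's ray), 0 where there is no reading), "intrinsics" (3x3 intrinsics, pixels), "eye" and "attitude" of the camera in the world. Camera axes: x right, y down, z forward; pixel columns grow to the right and rows downward; lengths in m; the calibration is good to about 2 mm. The wrist camera is an equidistant fisheye: a pixel r from the principal point sees the ray r / f radians off the axis. A picture is of the moment at which its call begins.
- env.finish_job(): hands the job in; it is judged then, once.
The state is a dict: "time_s": time; "qpos": joint angles; "joint_velocities": joint speeds; "effort": joint torques, N m; "ee_pos": TCP position; "ee_rot": TCP orientation; "wrist_force": force on the tool from outside, world axes, zero at the start; "moment": the same for the moment, N m; "opening": opening from 0.0 (shut) to 1.0 (fully open); "grasp_force": force on a finger pad.
Only numpy, scipy, OpenCV 4.12 (cv2) and the standard library are available. Lean on these libraries where they do the work, as an engineer would, in place of code of your own. Each camera call takes 0.05 s, during which the arm holds its last target. There are 200 camera calls.

## Working session

There is one attempt and no reset: what is moved stays moved. The work goes in short steps, Python scripts to look and compute and a tool call to move; the robot and the scene stay as the last step left them, time stands still between calls to the robot, and variables do not carry over. Pictures are saved under pics/ and viewed, at most 14 in all, crops included, and the job is handed in when it is done.

Besides the shell and the picture viewer there is one more tool, called after "Request:" in YAML: its name, and indented under it one key for each argument. servo_tool: Moves the arm, as the interface text tells. Its arguments: {"type":"object","properties":{"series":{"type":"array","items":{"type":"object","properties":{"x":{"type":"number"},"y":{"type":"number"},"z":{"type":"number"},"rx":{"type":"number"},"ry":{"type":"number"},"rz":{"type":"number"}}}},"fingers":{"type":"number"},"newtons":{"type":"number"}},"required":["series"]}

```bash
mkdir -p pics; cat > h.py <<'E'
from station import env
import numpy as np, cv2
from scipy.spatial.transform import Rotation as R
def cam(n):
    c=env.read_camera(n); a=np.array(c['attitude'])
    c['R']=R.from_quat(a).as_matrix() if a.size==4 else a.reshape(3,3)
    return c
def pts(c):
    K=c['intrinsics'];z=c['z_map'];v,u=np.mgrid[:z.shape[0],:z.shape[1]]
    p=np.stack([(u-K[0,2])/K[0,0]*z,(v-K[1,2])/K[1,1]*z,z],-1)
    return p@c['R'].T+np.array(c['eye'])
E
python3 - <<'E'
from h import *
for n in('top','scene'):
    c=cam(n);cv2.imwrite(f'pics/{n}0.png',c['image']);print(n,c['eye'],c['attitude'],c['intrinsics'])
print(env.get_obs(),env.grip_point_offset)
E
```

```text
top [ 0.51005591 -0.28708251  0.92643836] [-0.70404825  0.70764597 -0.03654648  0.04709141] [[398.41120194   0.         322.6912664 ]
 [  0.         398.41120194 201.41372425]
 [  0.           0.           1.        ]]
scene [ 0.19958404 -0.70241158  0.71482138] [ 0.87163502 -0.33583324  0.13156988 -0.33190026] [[440.49318284   0.         323.25169069]
 [  0.         440.49318284 196.47091096]
 [  0.           0.           1.        ]]
{'time_s': 0.1, 'qpos': array([ 1.18900675e+00,  1.26346223e-01, -4.04975399e-02,  1.40539175e+00,
        2.27581038e-05,  1.57077834e+00]), 'joint_velocities': array([ 0.0002209 , -0.003101  ,  0.00254087,  0.00014281, -0.00021635,
       -0.00117146]), 'effort': array([-1.70224797e-03, -4.36902308e+01,  3.53607953e+01,  1.35525787e-02,
       -1.63406901e-05, -5.99654129e-06]), 'ee_pos': array([0.19546549, 0.48686913, 0.23059675]), 'ee_rot': array([ 1.89728631e-01,  9.81836304e-01, -7.04363403e-04, -1.47712902e-04]), 'wrist_force': array([ 1.12083874,  0.74868237, -0.15850754]), 'moment': array([ 0.05824387, -0.02260904,  0.011097  ]), 'grasp_force': 0.0, 'opening': 0.9974722547542169} 0.0187
```

View pics/top0.png

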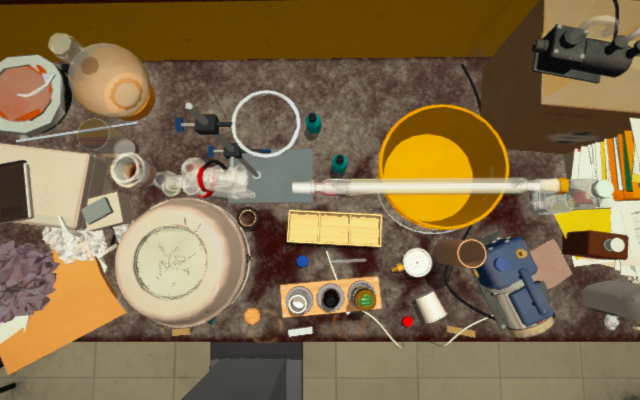

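View pics/scene0.png

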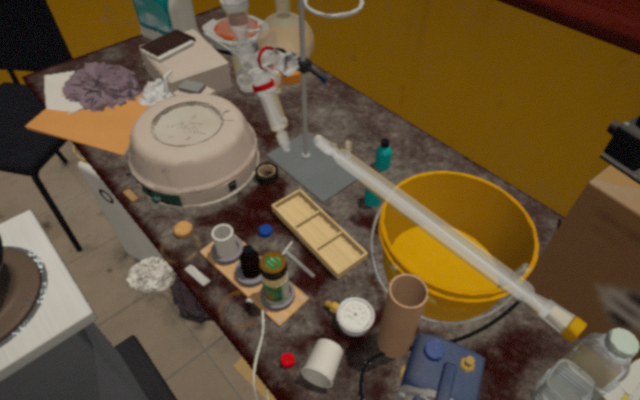

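Top view: the stand holds the white beaker at (299,299), left, the amber bottle with black cap at (331,297), middle, and the jar at (364,299), right. The empty caddy is at (334,229). Look-alikes are the turquoise bottles at (313,122) and (339,162), the white cup lying at (430,307), the brown cup at (471,253) and the small dark bottle at (248,218). I choose the three on the wooden strip and will check them in a crop.

```bash
python3 - <<'E'
from h import *
c=cam('top');P=pts(c);im=c['image']
cv2.imwrite('pics/crop1.png',cv2.resize(im[190:340,260:460],None,fx=4,fy=4,interpolation=cv2.INTER_CUBIC))
def box(n,xl,yl,zl):
    m=(P[...,0]>xl[0])&(P[...,0]<xl[1])&(P[...,1]>yl[0])&(P[...,1]<yl[1])&(P[...,2]>zl[0])&(P[...,2]<zl[1])
    m=m.astype(np.uint8);k,l,s,ce=cv2.connectedComponentsWithStats(m)
    for i in range(1,k):
        if s[i,4]>40:
            q=P[l==i];r=cv2.minAreaRect((q[:,:2]*1000).astype(np.float32))
            print(n,s[i,4],'rect mm',np.round(r[0],1),np.round(r[1],1),round(r[2],1),'zmed',np.round(np.percentile(q[:,2],[5,50,95])*1000,1))
box('caddyrim',(.36,.53),(-.45,-.17),(.015,.03))
box('caddy',(.36,.53),(-.45,-.17),(.004,.03))
box('strip',(.2,.37),(-.45,-.17),(.004,.013))
box('holders+',(.2,.37),(-.45,-.17),(.004,.14))
box('beaker',(.2,.37),(-.45,-.17),(.062,.08))
box('amber',(.2,.37),(-.45,-.17),(.08,.1))
box('jar',(.2,.37),(-.45,-.17),(.105,.13))
hs=P[...,2]
for (a,b) in [((180,190),(300,560)),((60,340),(140,400)),((240,280),(390,490)),((280,325),(410,450))]:
    q=P[a[0]:a[1],b[0]:b[1]].reshape(-1,3);print(a,b,'max z',np.percentile(q[:,2],[50,90,99.5]).round(3))
print(P[186,330],P[186,450],P[186,540],P[125,233])
E
```

```text
caddyrim 188 rect mm [ 523.  -297.7] [210.5  13.5] 89.7 zmed [17.9 20.5 23.4]
caddyrim 44 rect mm [ 467.6 -438.9] [15.6 20.5] 0.1 zmed [15.3 17.7 20.9]
caddyrim 153 rect mm [ 414.7 -355.5] [47.7 60.5] 30.9 zmed [17.6 20.4 22.9]
caddyrim 335 rect mm [ 403.3 -289.1] [58.  60.7] 89.7 zmed [17.4 20.5 23.2]
caddyrim 247 rect mm [ 396.5 -219.3] [59.4 61.2] 44.8 zmed [17.6 20.5 23.1]
caddyrim 85 rect mm [ 391.5 -217.6] [23.6 26.7] 1.5 zmed [15.2 17.1 24.2]
caddy 393 rect mm [ 523.2 -297.7] [210.5  13.8] 89.7 zmed [ 5.1  9.8 22.8]
caddy 105 rect mm [ 482.7 -226. ] [22.9 22.7] 89.8 zmed [ 8.3 10.6 13.4]
caddy 59 rect mm [ 481.6 -311.1] [10.4 45. ] 9.2 zmed [4.5 6.2 8.8]
caddy 44 rect mm [ 483.2 -353.6] [ 6.9 32.2] 0.0 zmed [4.4 6.5 8.9]
caddy 70 rect mm [ 468.5 -438.2] [17.9 22.3] 0.1 zmed [12.  15.7 20.3]
caddy 2187 rect mm [ 404.6 -289. ] [ 80.4 225.5] 4.8 zmed [ 4.7  8.3 22.4]
caddy 127 rect mm [ 391.5 -217.6] [23.6 26.7] 1.5 zmed [12.9 15.7 21.3]
strip 68 rect mm [ 363.5 -198.7] [11.7 36.3] 0.7 zmed [4.4 6.3 9.5]
strip 82 rect mm [ 367.4 -262.7] [ 8.2 84. ] 5.0 zmed [4.4 6.9 9.1]
holders+ 165 rect mm [ 364.1 -242.7] [ 11.7 124.2] 0.7 zmed [ 4.4  6.7 20.4]
(180, 190) (300, 560) max z [0.169 0.172 0.206]
(60, 340) (140, 400) max z [0.001 0.155 0.457]
(240, 280) (390, 490) max z [0.024 0.143 0.173]
(280, 325) (410, 450) max z [0.    0.049 0.926]
[ 0.62963237 -0.2901304   0.17083093] [ 0.62813914 -0.51927471  0.17070794] [ 0.62761853 -0.69183442  0.16679996] [ 0.67807505 -0.15759001  0.40157918]
```

View pics/crop1.png

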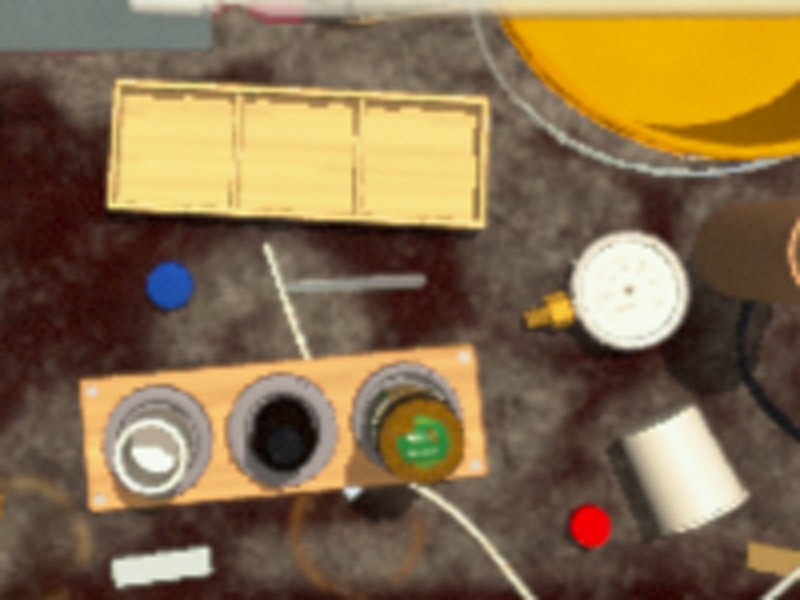

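The crop confirms the order: beaker left (150,455), amber bottle with black cap in the middle (285,435), and jar with dark lid and green mark on the right (420,435). The caddy is empty.

```bash
python3 - <<'E'
from h import *
c=cam('top');P=pts(c);im=c['image'];K=c['intrinsics']
def cast(u,v,z):
    d=c['R']@np.array([(u-K[0,2])/K[0,0],(v-K[1,2])/K[1,1],1.]);e=np.array(c['eye']);return (e+d*(z-e[2])/d[2])[:2]*1000
h=cv2.cvtColor(im,cv2.COLOR_BGR2HSV)
def rect(n,roi,m,z):
    M=np.zeros(m.shape,np.uint8);y0,y1,x0,x1=roi;M[y0:y1,x0:x1]=m[y0:y1,x0:x1]
    k,l,s,_=cv2.connectedComponentsWithStats(M);i=1+s[1:,4].argmax()
    v,u=np.nonzero(l==i);q=np.array([cast(a,b,z) for a,b in zip(u,v)],np.float32)
    r=cv2.minAreaRect(q);print(n,'center',np.round(r[0],1),np.round(r[1],1),round(r[2],2))
w=((h[...,0]>8)&(h[...,0]<32)&(h[...,1]>60)&(h[...,2]>150)).astype(np.uint8)
rect('caddy',(200,255,270,400),w,.022)
rect('strip',(270,325,265,400),w,.008)
# vessels tops by height
def top(n,u,v,z,r=14,tol=.012):
    yy,xx=np.mgrid[:400,:640];m=(abs(P[...,2]-z)<tol)&(np.hypot(xx-u,yy-v)<r+6)
    q=P[m];(cx,cy),rad=cv2.minEnclosingCircle((q[:,:2]*1000).astype(np.float32));print(n,m.sum(),(q[:,:2].mean(0)*1000).round(1),'circ',round(cx,1),round(cy,1),round(rad,1),np.median(q[:,2]).round(4))
top('beaker',298,302,.072,tol=.006);top('amber',331,299,.089);top('jar',365,299,.117)
# tall things near
for nm,xl,yl in [('mantle',(.2,.5),(-.22,.3)),('right',(.2,.5),(-.7,-.42)),('back',(.44,.7),(-.5,-.1))]:
    m=(P[...,0]>xl[0])&(P[...,0]<xl[1])&(P[...,1]>yl[0])&(P[...,1]<yl[1])&(P[...,2]>.1)
    q=P[m];print(nm,len(q),q.min(0).round(3),q.max(0).round(3))
E
```

```text
caddy center [ 558.3 -300.1] [215.1  75.6] 86.83
strip center [ 405.9 -289.8] [ 78.4 226. ] 4.9
beaker 96 [ 395.9 -219.7] circ 395.7 -219.5 19.3 0.0705
amber 70 [ 403.5 -290.6] circ 403.0 -290.4 9.4 0.0867
jar 399 [ 409.3 -357.8] circ 408.9 -357.6 22.2 0.1161
mantle 6482 [ 0.364 -0.09   0.1  ] [0.499 0.15  0.13 ]
right 3151 [ 0.34 -0.7   0.1 ] [ 0.5   -0.526  0.174]
back 6421 [ 0.51 -0.5   0.1 ] [ 0.7   -0.1    0.926]
```

```bash
python3 - <<'E'
from h import *
for n in('top','scene'):
    P=pts(cam(n))
    for z0,z1 in [(.06,.1),(.1,.14),(.14,.2),(.2,.3),(.3,.5),(.5,.8)]:
        m=(P[...,1]>-.44)&(P[...,1]<-.17)&(P[...,0]>.45)&(P[...,0]<.8)&(P[...,2]>z0)&(P[...,2]<z1)
        q=P[m]
        if len(q)>5: print(n,z0,z1,len(q),'x 2%,98%',np.percentile(q[:,0],[2,50]).round(3),'y',np.percentile(q[:,1],[2,98]).round(3))
    m=(P[...,0]>.15)&(P[...,0]<.5)&(P[...,1]>-.2)&(P[...,1]<.4)&(P[...,2]>.15);q=P[m]
    if len(q): print('mantle side high',len(q),np.percentile(q,2,axis=0).round(3),np.percentile(q,98,axis=0).round(3))
E
```

```text
top 0.06 0.1 252 x 2%,98% [0.582 0.71 ] y [-0.438 -0.245]
top 0.1 0.14 521 x 2%,98% [0.578 0.696] y [-0.438 -0.388]
top 0.14 0.2 1771 x 2%,98% [0.615 0.628] y [-0.436 -0.222]
top 0.2 0.3 45 x 2%,98% [0.631 0.679] y [-0.298 -0.17 ]
top 0.3 0.5 667 x 2%,98% [0.634 0.68 ] y [-0.248 -0.172]
scene 0.06 0.1 762 x 2%,98% [0.585 0.725] y [-0.438 -0.251]
scene 0.1 0.14 1091 x 2%,98% [0.579 0.717] y [-0.439 -0.391]
scene 0.14 0.2 1972 x 2%,98% [0.613 0.621] y [-0.436 -0.225]
scene 0.2 0.3 68 x 2%,98% [0.628 0.677] y [-0.301 -0.171]
scene 0.3 0.5 304 x 2%,98% [0.632 0.65 ] y [-0.249 -0.175]
```

Request:
servo_tool:
  series:
    - {"y": -0.25,"z": 0.1,"rz": -0.04}
    - {"y": -0.5,"z": 0.15,"rz": -0.08}
    - {"x": 0.1,"y": -0.75,"z": 0.15,"rz": -0.12}
    - {"x": 0.2,"y": -1,"z": 0.15,"rz": -0.16}
    - {"x": 0.2,"y": -1,"z": 0.15,"rz": -0.16}

```text
schema error: expected keys x, y, z, rx, ry, rz
```

Request:
servo_tool:
  series:
    - {"x": 0,"y": -0.25,"z": 0.1,"rx": 0,"ry": 0,"rz": -0.04}
    - {"x": 0,"y": -0.5,"z": 0.15,"rx": 0,"ry": 0,"rz": -0.08}
    - {"x": 0.1,"y": -0.75,"z": 0.15,"rx": 0,"ry": 0,"rz": -0.12}
    - {"x": 0.2,"y": -1,"z": 0.15,"rx": 0,"ry": 0,"rz": -0.16}
    - {"x": 0.2,"y": -1,"z": 0.15,"rx": 0,"ry": 0,"rz": -0.16}

```text
time_s: 0.8
ee_pos: [0.236, 0.2838, 0.262]
ee_rot: [0.431, 0.903, 0.0, 0.001]
wrist_force: [0.3, 0.1, 0.1]
opening: 1.001
grasp_force: 0.0
```

```bash
python3 - <<'E'
from h import *
for n in('top','scene'):
    P=pts(cam(n))
    for y in np.arange(-.47,-.30,.02):
        m=(abs(P[...,1]-y)<.01)&(P[...,0]>.45)&(P[...,0]<.7)&(P[...,2]>.085)&(P[...,2]<.3);q=P[m]
        if len(q): i=q[:,0].argsort()[:5];print(n,y.round(2),q[i[2]].round(3),'z range',q[q[:,0]<q[i[2],0]+.03,2].max().round(3),q[q[:,0]<q[i[2],0]+.03,2].min().round(3))
E
```

```text
top -0.47 [ 0.555 -0.478  0.115] z range 0.137 0.112
top -0.45 [ 0.563 -0.459  0.114] z range 0.138 0.111
top -0.43 [ 0.576 -0.439  0.112] z range 0.138 0.11
top -0.41 [ 0.595 -0.419  0.112] z range 0.17 0.11
top -0.39 [ 0.614 -0.396  0.088] z range 0.173 0.085
top -0.37 [ 0.615 -0.366  0.158] z range 0.175 0.155
top -0.35 [ 0.615 -0.358  0.16 ] z range 0.174 0.156
top -0.33 [ 0.614 -0.321  0.156] z range 0.173 0.153
top -0.31 [ 0.614 -0.317  0.155] z range 0.2 0.153
scene -0.47 [ 0.553 -0.478  0.115] z range 0.139 0.086
scene -0.45 [ 0.561 -0.458  0.111] z range 0.139 0.109
scene -0.43 [ 0.575 -0.438  0.114] z range 0.139 0.101
scene -0.41 [ 0.595 -0.417  0.135] z range 0.172 0.087
scene -0.39 [ 0.608 -0.399  0.089] z range 0.174 0.085
scene -0.37 [ 0.613 -0.372  0.156] z range 0.173 0.147
scene -0.35 [ 0.612 -0.343  0.154] z range 0.175 0.146
scene -0.33 [ 0.613 -0.329  0.159] z range 0.173 0.147
scene -0.31 [ 0.613 -0.301  0.156] z range 0.201 0.147
```

Request:
servo_tool:
  series:
    - {"x": 0.1,"y": -0.25,"z": 0,"rx": 0,"ry": 0,"rz": -0.04}
    - {"x": 0.2,"y": -0.5,"z": 0,"rx": 0,"ry": 0,"rz": -0.08}
    - {"x": 0.25,"y": -0.75,"z": 0,"rx": 0,"ry": 0,"rz": -0.12}
    - {"x": 0.3,"y": -1,"z": 0,"rx": 0,"ry": 0,"rz": -0.16}
    - {"x": 0.3,"y": -1,"z": 0,"rx": 0,"ry": 0,"rz": -0.19}

```text
time_s: 1.4
ee_pos: [0.2966, 0.0843, 0.2614]
ee_rot: [0.678, 0.735, -0.0, 0.0]
wrist_force: [-1.3, -0.4, -0.9]
opening: 1.005
grasp_force: 0.0
```

Request:
servo_tool:
  series:
    - {"x": 0.1,"y": -0.25,"z": 0,"rx": 0,"ry": 0,"rz": 0}
    - {"x": 0.2,"y": -0.5,"z": 0,"rx": 0,"ry": 0,"rz": 0}
    - {"x": 0.25,"y": -0.75,"z": 0,"rx": 0,"ry": 0,"rz": 0}
    - {"x": 0.3,"y": -1,"z": 0,"rx": 0,"ry": 0,"rz": 0}
    - {"x": 0.3,"y": -1,"z": 0,"rx": 0,"ry": 0,"rz": 0}

```text
time_s: 1.9
ee_pos: [0.3572, -0.1163, 0.2605]
ee_rot: [0.676, 0.737, -0.0, -0.0]
wrist_force: [1.0, -0.0, 0.9]
opening: 0.995
grasp_force: 0.0
```

Request:
servo_tool:
  series:
    - {"x": 0.1,"y": -0.25,"z": 0,"rx": 0,"ry": 0,"rz": 0}
    - {"x": 0.2,"y": -0.5,"z": 0,"rx": 0,"ry": 0,"rz": 0}
    - {"x": 0.27,"y": -0.75,"z": 0,"rx": 0,"ry": 0,"rz": 0}
    - {"x": 0.27,"y": -1,"z": 0,"rx": 0,"ry": 0,"rz": 0}
    - {"x": 0.27,"y": -1,"z": 0,"rx": 0,"ry": 0,"rz": 0}

```text
time_s: 2.4
ee_pos: [0.4113, -0.3158, 0.2594]
ee_rot: [0.675, 0.738, -0.0, -0.001]
wrist_force: [0.4, 0.0, -1.3]
opening: 1.0
grasp_force: 0.0
```

Request:
servo_tool:
  series:
    - {"x": 0,"y": -0.21,"z": -0.15,"rx": 0,"ry": 0,"rz": 0}
    - {"x": 0,"y": -0.21,"z": -0.3,"rx": 0,"ry": 0,"rz": 0}
    - {"x": 0,"y": -0.21,"z": -0.3,"rx": 0,"ry": 0,"rz": 0}

```text
time_s: 2.7
ee_pos: [0.409, -0.3528, 0.1966]
ee_rot: [0.674, 0.738, 0.0, -0.004]
wrist_force: [-1.0, 0.1, -0.4]
opening: 1.005
grasp_force: 0.0
```

```bash
python3 - <<'E'
from h import *
c=cam('wrist');cv2.imwrite('pics/w1.png',c['image']);print(c['eye'],c['R'].round(3),c['intrinsics'],env.get_obs()['ee_pos'])
E
```

```text
[ 0.4023033  -0.27965617  0.33946945] [[ 0.996  0.088  0.02 ]
 [ 0.09  -0.954 -0.285]
 [-0.006  0.286 -0.958]] [[309.70691629   0.         317.32400921]
 [  0.         309.70691629 195.42611827]
 [  0.           0.           1.        ]] [ 0.40954566 -0.35282969  0.19929456]
```

View pics/w1.png

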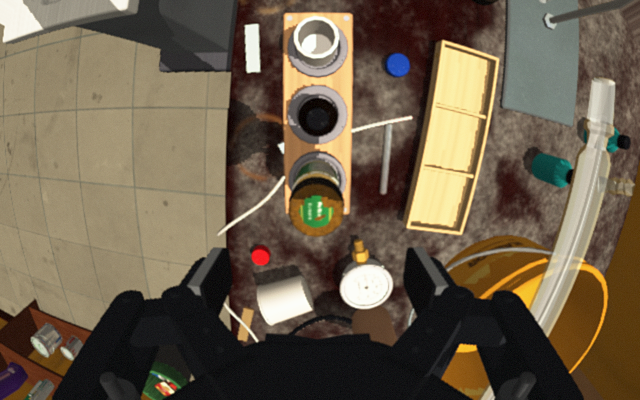

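The wrist view shows the jar lid at (317,211), bottle cap (319,117), beaker rim (317,40), and caddy corners at about (442,41), (498,56), (463,234) and (407,227). I'll project these.

```bash
cat >> h.py <<'E'
def wcast(c,u,v,z):
    K=c['intrinsics'];a=(u-K[0,2])/K[0,0];b=(v-K[1,2])/K[1,1];t=np.hypot(a,b)+1e-9
    d=c['R']@np.array([a/t*np.sin(t),b/t*np.sin(t),np.cos(t)]);e=np.array(c['eye'])
    return ((e+d*(z-e[2])/d[2])[:2]*1000).round(1)
E
python3 - <<'E'
from h import *
c=cam('wrist');h=cv2.cvtColor(c['image'],cv2.COLOR_BGR2HSV)
print('jar',wcast(c,317,211,.117),'l',wcast(c,290,211,.117),wcast(c,344,211,.117),'amber',wcast(c,319,117,.089),'beaker',wcast(c,317,40,.072),'holders',wcast(c,317,49,.022),wcast(c,317,115,.022))
q=[wcast(c,*p,.022) for p in[(442,41),(498,56),(463,234),(407,227)]];print(q,np.mean(q,0));print(env.get_obs()['ee_pos'])
E
```

```text
jar [ 408.7 -359.4] l [ 387.9 -361.4] [ 429.5 -357.5] amber [ 403.8 -289.2] beaker [ 396.  -222.3] holders [ 395.7 -221.3] [ 401.9 -289.9]
[array([ 527. , -191.7]), array([ 599.5, -191.7]), array([ 591.6, -408. ]), array([ 516.2, -403.6])] [ 558.575 -298.75 ]
[ 0.41016746 -0.35322974  0.20131871]
```

Request:
servo_tool:
  series:
    - {"x": 0,"y": -0.02,"z": -0.15,"rx": 0,"ry": 0,"rz": 0}
    - {"x": 0,"y": -0.02,"z": -0.25,"rx": 0,"ry": 0,"rz": 0}
    - {"x": 0,"y": -0.02,"z": -0.25,"rx": 0,"ry": 0,"rz": 0}

```text
time_s: 3.1
ee_pos: [0.4098, -0.3572, 0.151]
ee_rot: [0.674, 0.739, 0.0, -0.001]
wrist_force: [-0.1, 0.9, -0.2]
opening: 1.003
grasp_force: 0.0
```

Request:
servo_tool:
  series:
    - {"x": 0,"y": -0.01,"z": -0.15,"rx": 0,"ry": 0,"rz": 0}
    - {"x": 0,"y": -0.01,"z": -0.3,"rx": 0,"ry": 0,"rz": 0}
    - {"x": 0,"y": -0.01,"z": -0.44,"rx": 0,"ry": 0,"rz": 0}
    - {"x": 0,"y": -0.01,"z": -0.44,"rx": 0,"ry": 0,"rz": 0}

```text
time_s: 3.5
ee_pos: [0.4092, -0.3592, 0.0624]
ee_rot: [0.674, 0.738, 0.0, -0.002]
wrist_force: [0.1, 0.0, -0.3]
opening: 1.001
grasp_force: 0.0
```

Request:
servo_tool:
  series:
    - {"x": 0,"y": 0,"z": 0,"rx": 0,"ry": 0,"rz": 0}
    - {"x": 0,"y": 0,"z": 0,"rx": 0,"ry": 0,"rz": 0}
    - {"x": 0,"y": 0,"z": 0,"rx": 0,"ry": 0,"rz": 0}
    - {"x": 0,"y": 0,"z": 0,"rx": 0,"ry": 0,"rz": 0}
    - {"x": 0,"y": 0,"z": 0,"rx": 0,"ry": 0,"rz": 0}
    - {"x": 0,"y": 0,"z": 0,"rx": 0,"ry": 0,"rz": 0}
  fingers: 1
  newtons: 35

```text
time_s: 4.1
ee_pos: [0.4103, -0.3618, 0.0656]
ee_rot: [0.675, 0.738, -0.0, 0.002]
wrist_force: [-1.4, 0.6, 6.1]
opening: 0.502
grasp_force: 33.5
```

Request:
servo_tool:
  series:
    - {"x": 0,"y": 0,"z": 0.12,"rx": 0,"ry": 0,"rz": 0}
    - {"x": 0,"y": 0,"z": 0.3,"rx": 0,"ry": 0,"rz": 0}
    - {"x": 0,"y": 0,"z": 0.5,"rx": 0,"ry": 0,"rz": 0}
    - {"x": 0.1,"y": 0.1,"z": 0.5,"rx": 0,"ry": 0,"rz": -0.01}
    - {"x": 0.25,"y": 0.23,"z": 0.5,"rx": 0,"ry": 0,"rz": -0.02}
    - {"x": 0.4,"y": 0.37,"z": 0.5,"rx": 0,"ry": 0,"rz": -0.03}
    - {"x": 0.55,"y": 0.5,"z": 0.5,"rx": 0,"ry": 0,"rz": -0.04}
    - {"x": 0.67,"y": 0.6,"z": 0.5,"rx": 0,"ry": 0,"rz": -0.047}
    - {"x": 0.735,"y": 0.67,"z": 0.5,"rx": 0,"ry": 0,"rz": -0.047}
    - {"x": 0.735,"y": 0.67,"z": 0.5,"rx": 0,"ry": 0,"rz": -0.047}

```text
time_s: 5.1
ee_pos: [0.5583, -0.225, 0.1638]
ee_rot: [0.726, 0.687, 0.0, 0.0]
wrist_force: [-0.4, 0.5, -1.0]
opening: 0.503
grasp_force: 35.0
```

```bash
python3 - <<'E'
from h import *
c=cam('wrist');cv2.imwrite('pics/w2.png',c['image'])
o=env.get_obs();print(o['ee_pos'],o['ee_rot'],o['opening'],o['grasp_force'],o['wrist_force'])
c=cam('scene');cv2.imwrite('pics/s2.png',cv2.resize(c['image'][100:350,150:500],None,fx=2,fy=2))
E
```

```text
[ 0.55730702 -0.22604996  0.16379651] [7.26673299e-01 6.86983151e-01 2.96307710e-05 2.56334779e-04] 0.5022518890655208 35.034734207438305 [ 0.29367643 -0.4632281  -1.92619299]
```

View pics/s2.png

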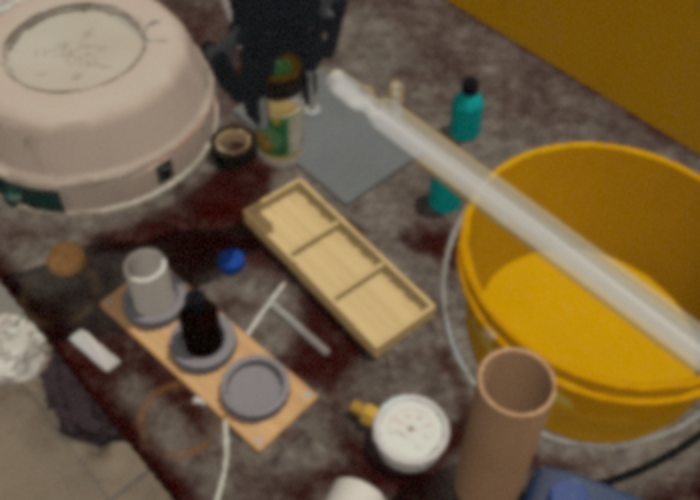

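The scene crop shows the jar upright in the gripper at (280,110), hanging above the leftmost compartment; the other two vessels are undisturbed.

Request:
servo_tool:
  series:
    - {"x": 0,"y": 0,"z": -0.15,"rx": 0,"ry": 0,"rz": 0}
    - {"x": 0,"y": 0,"z": -0.3,"rx": 0,"ry": 0,"rz": 0}
    - {"x": 0,"y": 0,"z": -0.42,"rx": 0,"ry": 0,"rz": 0}
    - {"x": 0,"y": 0,"z": -0.48,"rx": 0,"ry": 0,"rz": 0}
    - {"x": 0,"y": 0,"z": -0.505,"rx": 0,"ry": 0,"rz": 0}
    - {"x": 0,"y": 0,"z": -0.515,"rx": 0,"ry": 0,"rz": 0}
    - {"x": 0,"y": 0,"z": -0.515,"rx": 0,"ry": 0,"rz": 0}

```text
time_s: 5.9
ee_pos: [0.5568, -0.2276, 0.0619]
ee_rot: [0.728, 0.686, 0.0, 0.001]
wrist_force: [0.0, -0.1, 0.0]
opening: 0.502
grasp_force: 35.2
```

Request:
servo_tool:
  series:
    - {"x": 0,"y": 0,"z": -0.01,"rx": 0,"ry": 0,"rz": 0}
    - {"x": 0,"y": 0,"z": -0.01,"rx": 0,"ry": 0,"rz": 0}

```text
time_s: 6.1
ee_pos: [0.5571, -0.2277, 0.0616]
ee_rot: [0.728, 0.686, 0.0, 0.002]
wrist_force: [-5.3, 0.4, 14.2]
opening: 0.501
grasp_force: 36.6
```

Request:
servo_tool:
  series:
    - {"x": 0,"y": 0,"z": 0.005,"rx": 0,"ry": 0,"rz": 0}
    - {"x": 0,"y": 0,"z": 0.005,"rx": 0,"ry": 0,"rz": 0}
    - {"x": 0,"y": 0,"z": 0.005,"rx": 0,"ry": 0,"rz": 0}
    - {"x": 0,"y": 0,"z": 0.005,"rx": 0,"ry": 0,"rz": 0}
  fingers: -0.6

```text
time_s: 6.5
ee_pos: [0.5567, -0.2269, 0.0592]
ee_rot: [0.727, 0.686, 0.0, -0.0]
wrist_force: [0.5, 0.5, -0.0]
opening: 0.799
grasp_force: 0.0
```

Request:
servo_tool:
  series:
    - {"x": 0,"y": 0,"z": 0.15,"rx": 0,"ry": 0,"rz": 0}
    - {"x": 0,"y": 0,"z": 0.35,"rx": 0,"ry": 0,"rz": 0}
    - {"x": 0,"y": 0,"z": 0.55,"rx": 0,"ry": 0,"rz": 0}
    - {"x": -0.2,"y": 0,"z": 0.55,"rx": 0,"ry": 0,"rz": 0.02}
    - {"x": -0.4,"y": 0,"z": 0.55,"rx": 0,"ry": 0,"rz": 0.04}
    - {"x": -0.6,"y": 0.02,"z": 0.55,"rx": 0,"ry": 0,"rz": 0.047}
    - {"x": -0.8,"y": 0.03,"z": 0.55,"rx": 0,"ry": 0,"rz": 0.047}
    - {"x": -0.8,"y": 0.03,"z": 0.55,"rx": 0,"ry": 0,"rz": 0.047}

```text
time_s: 7.3
ee_pos: [0.3925, -0.22, 0.1694]
ee_rot: [0.675, 0.737, -0.0, -0.001]
wrist_force: [0.2, 0.2, -0.2]
opening: 0.803
grasp_force: 0.0
```

```bash
python3 - <<'E'
from h import *
c=cam('scene');cv2.imwrite('pics/s3.png',cv2.resize(c['image'][100:350,150:500],None,fx=2,fy=2))
P=pts(cam('top'));m=(abs(P[...,2]-.113)<.01)&(abs(P[...,0]-.56)<.06)&(abs(P[...,1]+.23)<.06);q=P[m]
print(len(q),q.mean(0) if len(q) else 0)
E
```

```text
355 [ 0.55550157 -0.22445951  0.11202791]
```

View pics/s3.png

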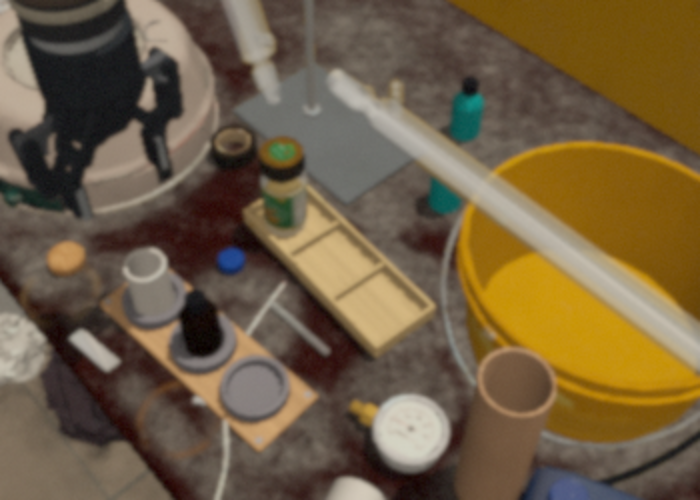

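The jar stands upright in the left compartment (top .112, at .5555, -.2245). Now the beaker.

Request:
servo_tool:
  series:
    - {"x": 0.02,"y": -0.005,"z": -0.2,"rx": 0,"ry": 0,"rz": 0}
    - {"x": 0.02,"y": -0.005,"z": -0.4,"rx": 0,"ry": 0,"rz": 0}
    - {"x": 0.02,"y": -0.005,"z": -0.6,"rx": 0,"ry": 0,"rz": 0}
    - {"x": 0.02,"y": -0.005,"z": -0.715,"rx": 0,"ry": 0,"rz": 0}
    - {"x": 0.02,"y": -0.005,"z": -0.715,"rx": 0,"ry": 0,"rz": 0}

```text
time_s: 7.9
ee_pos: [0.3994, -0.2206, 0.0228]
ee_rot: [0.675, 0.738, -0.001, -0.003]
wrist_force: [-0.0, 0.1, 0.7]
opening: 0.801
grasp_force: 0.0
```

Request:
servo_tool:
  series:
    - {"x": 0,"y": 0,"z": 0,"rx": 0,"ry": 0,"rz": 0}
    - {"x": 0,"y": 0,"z": 0,"rx": 0,"ry": 0,"rz": 0}
    - {"x": 0,"y": 0,"z": 0,"rx": 0,"ry": 0,"rz": 0}
    - {"x": 0,"y": 0,"z": 0,"rx": 0,"ry": 0,"rz": 0}
    - {"x": 0,"y": 0,"z": 0,"rx": 0,"ry": 0,"rz": 0}
    - {"x": 0,"y": 0,"z": 0,"rx": 0,"ry": 0,"rz": 0}
  fingers: 1
  newtons: 30

```text
time_s: 8.5
ee_pos: [0.3991, -0.2226, 0.0278]
ee_rot: [0.675, 0.738, -0.002, -0.0]
wrist_force: [-10.6, -1.7, 5.5]
opening: 0.458
grasp_force: 29.8
```

Request:
servo_tool:
  series:
    - {"x": 0,"y": 0,"z": 0.12,"rx": 0,"ry": 0,"rz": 0}
    - {"x": 0,"y": 0,"z": 0.3,"rx": 0,"ry": 0,"rz": 0}
    - {"x": 0,"y": 0,"z": 0.5,"rx": 0,"ry": 0,"rz": 0}
    - {"x": 0.1,"y": -0.1,"z": 0.5,"rx": 0,"ry": 0,"rz": -0.01}
    - {"x": 0.25,"y": -0.23,"z": 0.5,"rx": 0,"ry": 0,"rz": -0.02}
    - {"x": 0.4,"y": -0.37,"z": 0.5,"rx": 0,"ry": 0,"rz": -0.03}
    - {"x": 0.55,"y": -0.5,"z": 0.5,"rx": 0,"ry": 0,"rz": -0.04}
    - {"x": 0.67,"y": -0.6,"z": 0.5,"rx": 0,"ry": 0,"rz": -0.047}
    - {"x": 0.735,"y": -0.7,"z": 0.5,"rx": 0,"ry": 0,"rz": -0.047}
    - {"x": 0.735,"y": -0.7,"z": 0.5,"rx": 0,"ry": 0,"rz": -0.047}

```text
time_s: 9.5
ee_pos: [0.5499, -0.3644, 0.1272]
ee_rot: [0.728, 0.686, 0.0, 0.002]
wrist_force: [0.7, -0.2, -0.8]
opening: 0.458
grasp_force: 30.7
```

Request:
servo_tool:
  series:
    - {"x": 0,"y": 0,"z": -0.15,"rx": 0,"ry": 0,"rz": 0}
    - {"x": 0,"y": 0,"z": -0.3,"rx": 0,"ry": 0,"rz": 0}
    - {"x": 0,"y": 0,"z": -0.4,"rx": 0,"ry": 0,"rz": 0}
    - {"x": 0,"y": 0,"z": -0.4,"rx": 0,"ry": 0,"rz": 0}

```text
time_s: 9.9
ee_pos: [0.546, -0.3605, 0.0443]
ee_rot: [0.727, 0.686, -0.0, -0.002]
wrist_force: [-0.6, 0.8, -0.3]
opening: 0.46
grasp_force: 30.6
```

```bash
python3 - <<'E'
from h import *
c=cam('scene');cv2.imwrite('pics/s4.png',cv2.resize(c['image'][100:350,150:500],None,fx=2,fy=2))
o=env.get_obs();print(o['ee_pos'],o['opening'],o['wrist_force'])
E
```

```text
[ 0.54699501 -0.36112098  0.0463274 ] 0.46024996973085747 [-0.00324305  1.22975701  0.41324772]
```

View pics/s4.png

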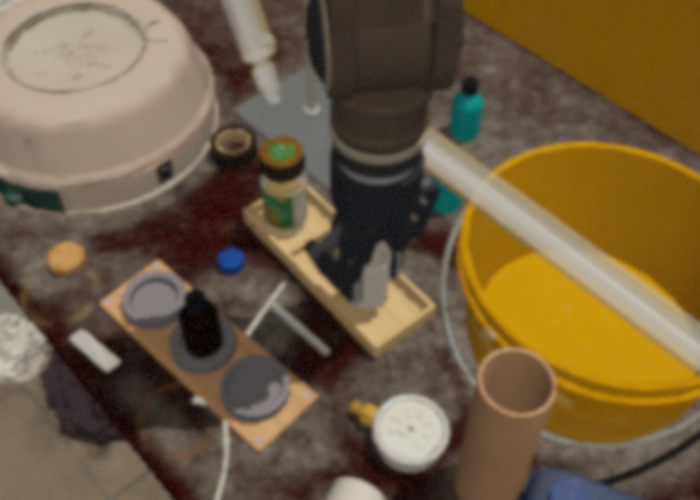

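The beaker hangs over the right compartment, clear of the bucket. Lowering it the last 24 mm.

Request:
servo_tool:
  series:
    - {"x": 0,"y": 0,"z": -0.06,"rx": 0,"ry": 0,"rz": 0}
    - {"x": 0,"y": 0,"z": -0.1,"rx": 0,"ry": 0,"rz": 0}
    - {"x": 0,"y": 0,"z": -0.115,"rx": 0,"ry": 0,"rz": 0}
    - {"x": 0,"y": 0,"z": -0.115,"rx": 0,"ry": 0,"rz": 0}

```text
time_s: 10.35
ee_pos: [0.5478, -0.3619, 0.0239]
ee_rot: [0.727, 0.686, 0.0, 0.0]
wrist_force: [0.4, 0.2, -1.0]
opening: 0.461
grasp_force: 30.7
```

Request:
servo_tool:
  series:
    - {"x": 0,"y": 0,"z": -0.012,"rx": 0,"ry": 0,"rz": 0}
    - {"x": 0,"y": 0,"z": -0.012,"rx": 0,"ry": 0,"rz": 0}

```text
time_s: 10.55
ee_pos: [0.5479, -0.3619, 0.0237]
ee_rot: [0.727, 0.686, 0.0, 0.001]
wrist_force: [-6.0, 3.9, 15.0]
opening: 0.463
grasp_force: 31.7
```

Request:
servo_tool:
  series:
    - {"x": 0,"y": 0,"z": 0.005,"rx": 0,"ry": 0,"rz": 0}
    - {"x": 0,"y": 0,"z": 0.005,"rx": 0,"ry": 0,"rz": 0}
    - {"x": 0,"y": 0,"z": 0.005,"rx": 0,"ry": 0,"rz": 0}
    - {"x": 0,"y": 0,"z": 0.005,"rx": 0,"ry": 0,"rz": 0}
  fingers: -0.5

```text
time_s: 10.95
ee_pos: [0.5475, -0.3618, 0.0216]
ee_rot: [0.727, 0.686, -0.0, -0.0]
wrist_force: [-0.1, -0.9, -0.3]
opening: 0.749
grasp_force: 0.0
```

Request:
servo_tool:
  series:
    - {"x": 0,"y": 0,"z": 0.15,"rx": 0,"ry": 0,"rz": 0}
    - {"x": 0,"y": 0,"z": 0.35,"rx": 0,"ry": 0,"rz": 0}
    - {"x": 0,"y": 0,"z": 0.6,"rx": 0,"ry": 0,"rz": 0}
    - {"x": -0.2,"y": 0.1,"z": 0.6,"rx": 0,"ry": 0,"rz": 0.02}
    - {"x": -0.4,"y": 0.2,"z": 0.6,"rx": 0,"ry": 0,"rz": 0.04}
    - {"x": -0.6,"y": 0.3,"z": 0.6,"rx": 0,"ry": 0,"rz": 0.047}
    - {"x": -0.72,"y": 0.355,"z": 0.6,"rx": 0,"ry": 0,"rz": 0.047}
    - {"x": -0.72,"y": 0.355,"z": 0.6,"rx": 0,"ry": 0,"rz": 0.047}

```text
time_s: 11.75
ee_pos: [0.4008, -0.2893, 0.1422]
ee_rot: [0.675, 0.738, -0.0, -0.0]
wrist_force: [-0.2, 0.3, 0.8]
opening: 0.748
grasp_force: 0.0
```

```bash
python3 - <<'E'
from h import *
c=cam('wrist');cv2.imwrite('pics/w5.png',c['image'])
print(env.get_obs()['ee_pos'],env.get_obs()['wrist_force'])
P=pts(cam('scene'));m=(P[...,2]>.06)&(P[...,2]<.08)&(abs(P[...,0]-.548)<.05)&(abs(P[...,1]+.362)<.05);q=P[m]
print(len(q),q.min(0).round(3),q.max(0).round(3))
E
```

```text
[ 0.40264487 -0.29037049  0.14234954] [-0.08672625  0.28106461  0.01448977]
206 [ 0.527 -0.412  0.06 ] [ 0.598 -0.34   0.079]
```

View pics/w5.png

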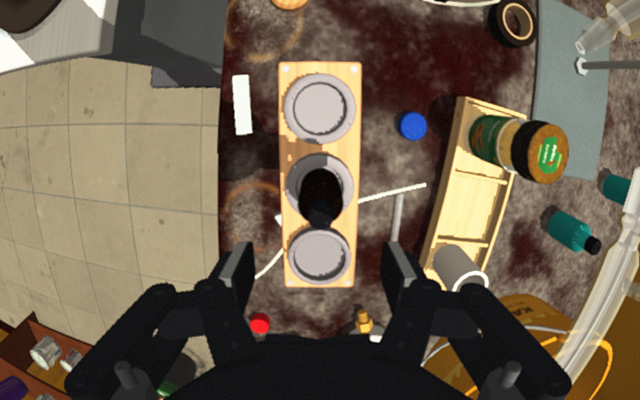

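The beaker and jar stand in the caddy at (460,268) and (520,145). The bottle at (320,190) lies under the tool. Descending on the bottle.

Request:
servo_tool:
  series:
    - {"x": 0.005,"y": 0,"z": -0.2,"rx": 0,"ry": 0,"rz": 0}
    - {"x": 0.005,"y": 0,"z": -0.4,"rx": 0,"ry": 0,"rz": 0}
    - {"x": 0.005,"y": 0,"z": -0.575,"rx": 0,"ry": 0,"rz": 0}
    - {"x": 0.005,"y": 0,"z": -0.575,"rx": 0,"ry": 0,"rz": 0}

```text
time_s: 12.25
ee_pos: [0.4027, -0.2892, 0.0222]
ee_rot: [0.675, 0.738, -0.0, -0.004]
wrist_force: [0.0, 0.3, 0.8]
opening: 0.749
grasp_force: 0.0
```

Request:
servo_tool:
  series:
    - {"x": 0,"y": 0,"z": 0,"rx": 0,"ry": 0,"rz": 0}
    - {"x": 0,"y": 0,"z": 0,"rx": 0,"ry": 0,"rz": 0}
    - {"x": 0,"y": 0,"z": 0,"rx": 0,"ry": 0,"rz": 0}
    - {"x": 0,"y": 0,"z": 0,"rx": 0,"ry": 0,"rz": 0}
    - {"x": 0,"y": 0,"z": 0,"rx": 0,"ry": 0,"rz": 0}
    - {"x": 0,"y": 0,"z": 0,"rx": 0,"ry": 0,"rz": 0}
  fingers: 1
  newtons: 25

```text
time_s: 12.85
ee_pos: [0.4051, -0.2919, 0.0288]
ee_rot: [0.675, 0.738, -0.0, 0.001]
wrist_force: [-3.7, -1.2, 5.5]
opening: 0.405
grasp_force: 25.6
```

Request:
servo_tool:
  series:
    - {"x": 0,"y": 0,"z": 0.12,"rx": 0,"ry": 0,"rz": 0}
    - {"x": 0,"y": 0,"z": 0.3,"rx": 0,"ry": 0,"rz": 0}
    - {"x": 0,"y": 0,"z": 0.5,"rx": 0,"ry": 0,"rz": 0}
    - {"x": 0.15,"y": -0.03,"z": 0.5,"rx": 0,"ry": 0,"rz": -0.01}
    - {"x": 0.35,"y": -0.06,"z": 0.5,"rx": 0,"ry": 0,"rz": -0.03}
    - {"x": 0.55,"y": -0.06,"z": 0.5,"rx": 0,"ry": 0,"rz": -0.047}
    - {"x": 0.7,"y": -0.06,"z": 0.5,"rx": 0,"ry": 0,"rz": -0.047}
    - {"x": 0.74,"y": -0.06,"z": 0.5,"rx": 0,"ry": 0,"rz": -0.047}
    - {"x": 0.74,"y": -0.06,"z": 0.5,"rx": 0,"ry": 0,"rz": -0.047}

```text
time_s: 13.75
ee_pos: [0.5539, -0.3027, 0.1271]
ee_rot: [0.727, 0.687, 0.0, 0.0]
wrist_force: [-0.3, 0.3, -0.4]
opening: 0.408
grasp_force: 25.3
```

Request:
servo_tool:
  series:
    - {"x": 0,"y": 0,"z": -0.15,"rx": 0,"ry": 0,"rz": 0}
    - {"x": 0,"y": 0,"z": -0.27,"rx": 0,"ry": 0,"rz": 0}
    - {"x": 0,"y": 0,"z": -0.27,"rx": 0,"ry": 0,"rz": 0}

```text
time_s: 14.05
ee_pos: [0.5495, -0.3018, 0.0701]
ee_rot: [0.728, 0.686, -0.001, -0.003]
wrist_force: [-0.5, 0.8, -1.1]
opening: 0.409
grasp_force: 25.3
```

```bash
python3 - <<'E'
from h import *
c=cam('scene');cv2.imwrite('pics/s6.png',cv2.resize(c['image'][100:350,150:500],None,fx=2,fy=2))
o=env.get_obs();print(o['ee_pos'],o['opening'],o['wrist_force'])
E
```

```text
[ 0.55054242 -0.30233923  0.07217875] 0.4030519967729338 [-0.35937224 -0.21470588 -0.33690088]
```

View pics/s6.png

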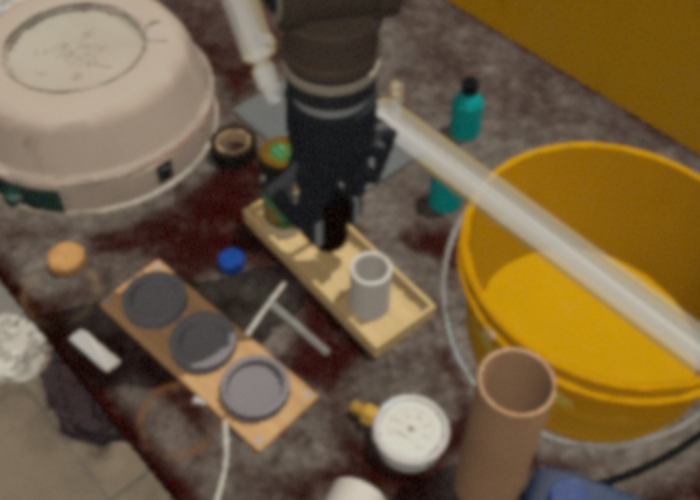

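The bottle hangs upright over the middle compartment, and the beaker stands in the right one. Lowering.

Request:
servo_tool:
  series:
    - {"x": 0,"y": 0,"z": -0.1,"rx": 0,"ry": 0,"rz": 0}
    - {"x": 0,"y": 0,"z": -0.18,"rx": 0,"ry": 0,"rz": 0}
    - {"x": 0,"y": 0,"z": -0.22,"rx": 0,"ry": 0,"rz": 0}
    - {"x": 0,"y": 0,"z": -0.24,"rx": 0,"ry": 0,"rz": 0}
    - {"x": 0,"y": 0,"z": -0.245,"rx": 0,"ry": 0,"rz": 0}
    - {"x": 0,"y": 0,"z": -0.245,"rx": 0,"ry": 0,"rz": 0}

```text
time_s: 14.7
ee_pos: [0.553, -0.3031, 0.0251]
ee_rot: [0.727, 0.686, 0.0, 0.001]
wrist_force: [0.2, 0.2, -1.0]
opening: 0.409
grasp_force: 25.3
```

Request:
servo_tool:
  series:
    - {"x": 0,"y": 0,"z": -0.012,"rx": 0,"ry": 0,"rz": 0}
    - {"x": 0,"y": 0,"z": -0.012,"rx": 0,"ry": 0,"rz": 0}

```text
time_s: 14.9
ee_pos: [0.5532, -0.3032, 0.0248]
ee_rot: [0.727, 0.686, 0.0, 0.001]
wrist_force: [-5.5, 2.8, 14.6]
opening: 0.408
grasp_force: 26.8
```

Request:
servo_tool:
  series:
    - {"x": 0,"y": 0,"z": 0.005,"rx": 0,"ry": 0,"rz": 0}
    - {"x": 0,"y": 0,"z": 0.005,"rx": 0,"ry": 0,"rz": 0}
    - {"x": 0,"y": 0,"z": 0.005,"rx": 0,"ry": 0,"rz": 0}
    - {"x": 0,"y": 0,"z": 0.005,"rx": 0,"ry": 0,"rz": 0}
  fingers: -0.5

```text
time_s: 15.3
ee_pos: [0.5526, -0.3028, 0.0223]
ee_rot: [0.727, 0.686, -0.0, -0.0]
wrist_force: [-0.0, -0.0, -0.5]
opening: 0.749
grasp_force: 0.0
```

Request:
servo_tool:
  series:
    - {"x": 0,"y": 0,"z": 0.15,"rx": 0,"ry": 0,"rz": 0}
    - {"x": 0,"y": 0,"z": 0.35,"rx": 0,"ry": 0,"rz": 0}
    - {"x": 0,"y": 0,"z": 0.6,"rx": 0,"ry": 0,"rz": 0}
    - {"x": -0.2,"y": 0,"z": 0.7,"rx": 0,"ry": 0,"rz": 0}
    - {"x": -0.4,"y": 0,"z": 0.7,"rx": 0,"ry": 0,"rz": 0}
    - {"x": -0.6,"y": 0,"z": 0.7,"rx": 0,"ry": 0,"rz": 0}
    - {"x": -0.9,"y": 0,"z": 0.7,"rx": 0,"ry": 0,"rz": 0}
    - {"x": -0.9,"y": 0,"z": 0.7,"rx": 0,"ry": 0,"rz": 0}
    - {"x": -0.9,"y": 0,"z": 0.7,"rx": 0,"ry": 0,"rz": 0}

```text
time_s: 16.2
ee_pos: [0.3715, -0.3029, 0.1629]
ee_rot: [0.728, 0.686, 0.0, 0.0]
wrist_force: [1.2, 0.6, -0.0]
opening: 0.751
grasp_force: 0.0
```

```bash
python3 - <<'E'
from h import *
c=cam('top');im=c['image'];P=pts(c)
a=cv2.resize(im[190:340,260:460],None,fx=2,fy=2)
b=cam('scene')['image'][150:300,230:430];cv2.imwrite('pics/f.png',np.vstack([a[:290],cv2.resize(b,None,fx=2,fy=2)]))
for n,z,y in[('jar',.113,-.228),('amber',.085,-.303),('beaker',.068,-.365)]:
    m=(abs(P[...,2]-z)<.008)&(abs(P[...,0]-.555)<.04)&(abs(P[...,1]-y)<.03);q=P[m];print(n,len(q),q.mean(0).round(4) if len(q) else '',np.median(q[:,2]) if len(q) else '')
print(env.get_obs()['ee_pos'],env.get_obs()['time_s'])
E
```

```text
jar 346 [ 0.5556 -0.2244  0.1121] 0.1122473642820121
amber 59 [ 0.5532 -0.3014  0.083 ] 0.08302550956682575
beaker 93 [ 0.5479 -0.3586  0.0664] 0.0667455249406429
[ 0.37362033 -0.30324599  0.16274118] 16.3
```

View pics/f.png

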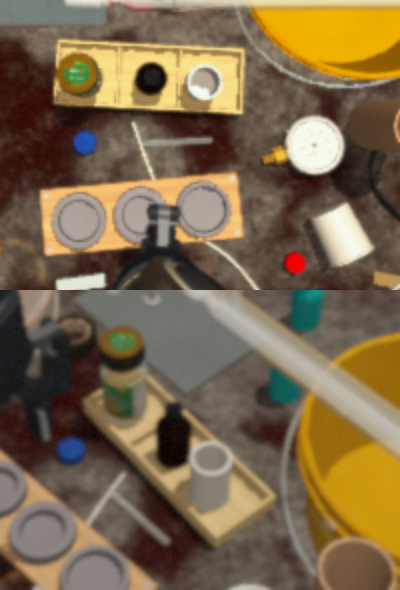

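The final view shows all three upright in their compartments: jar left, bottle middle, beaker right, with top heights matching the compartment floor. The gripper is clear.

```bash
python3 -c "
from station import env
print(env.finish_job())"
```

```text
the job is handed in; nothing more can be done
None
```

The three vessels stand upright in the caddy in reverse order (jar left, bottle middle, beaker right) and the job is handed in, with no verdict returned; my last camera check put each within about 11 mm of its compartment centre.

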